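# Load two sleeves into the tube magazine

## Task

Load the two plain straight steel sleeves end to end into the upright clear tube magazine through its flared mouth, so that one rests on the bottom and the other stands on top of it inside the tube. Leave the similar bush with the wide flange at its foot standing where it is.

Things in the scene. Friction and masses are not known exactly. Their poses are not given: they have to be found in the camera images.
- sleeve_a: plain straight steel sleeve, a cylinder 30 mm in diameter and 50 mm long with a 12 mm bore, no flange; stands upright and loose on the worktop, about 0.2 kg. Origin at its centre, 25 mm above its underside; z along its axis (up).
- sleeve_b: the second plain straight steel sleeve, identical to sleeve_a; either may go in first.
- flanged_bush: the one to leave alone: steel bush of the same 30 mm diameter and 50 mm height, but with a flange 48 mm in diameter and 6 mm thick at its foot; stands loose on the worktop. Origin at its centre, 25 mm above its underside; z up.
- magazine: fixed upright clear tube on a round aluminium foot (100 mm wide, 12 mm high, its top is the bore's floor). Origin on the worktop on the tube's axis, z up. Tube 47 mm outside, 38 mm bore up to 116 mm; then a flare to a 66 mm wide mouth (75 outside), rim at 138 mm. Slim dark post behind, 114 mm high. Sleeves fall freely to the bottom; two fill 112 mm. Wall cabinets hang 0.64 m up, beyond x = 0.55 m.

How it is judged:
On the way:
1. one plain sleeve is down on the bottom of the tube (((horizontal distance between sleeve_a and magazine below 0.01 m and height (world z) of sleeve_a below 0.05 m) or (horizontal distance between sleeve_b and magazine below 0.01 m and height (world z) of sleeve_b below 0.05 m))), for 0.2 s.
At the end, for the whole second after the job is handed in: Both plain sleeves are at rest inside the tube, one on the bottom and the other on top of it: each centre within 10 mm of the tube's axis and less than 95 mm above the worktop, each within about 14 degrees of the tube's direction, either end up (horizontal distance between each of sleeve_a, sleeve_b and magazine below 0.01 m and height (world z) of each of sleeve_a, sleeve_b below 0.095 m and angle between the z axis of each of sleeve_a, sleeve_b and the z axis of magazine, either way round below 0.25 rad and linear speed of each of sleeve_a, sleeve_b below 0.02 m/s); the robot touches nothing.
It fails at once if the flanged bush is moved by more than 30 mm or tipped over (distance of flanged_bush from where it was at the start of the episode above 0.03 m or angle between flanged_bush's own z axis and vertical above 0.5 rad).
It also fails if it takes over 51 s, if anything falls off the work surface, if the arm or the gripper's body presses on something with over 40 N, if the wrist force passes 120 N, or if a joint passes its speed limit or range.

## Robot

A 6-joint arm with a two-finger parallel gripper is mounted at the origin on a cart in front of the work surface, level with it; the furniture and walls round the work are solid. World frame = base frame: x ahead of the robot, y to its left, z up, the work surface at z = 0. Lengths are in m, angles in rad, forces in N, time in s.
With the tool pointing down it reaches from about 0.3 to 0.875 m from the base axis. Payload 4.2 kg.
Tool frame: the origin (TCP) lies at the centre of the arm's flange, where the gripper is bolted on; the fingertips stand 173 mm ahead of it and the grasp point (between the pads) lies bot.pinch_z ahead of it (bot.pinch_z is the distance from the TCP to the grasp point, in m); z points along the fingers, y is the line along which they close (so a half turn about z gives the same grasp; the last joint's range is limited). The gripper opens to 85 mm and grips with 20 to 120 N. Pads are 22 mm wide; open, the fingers measure 114 mm over their backs; the gripper's body (76 mm by 85 mm) begins 54 mm behind the grasp point. The pads swing forward as they close: fully open they stand 13 mm farther back than shut.
Start: joints at [-1.283, 0.32, 1.565, -0, 1.257, -0.02], TCP at [0.174, -0.548, 0.405] pointing down, gripper open.
Joint ranges: [-3.11, 3.11], [-0.84, 2.01], [0.21, 2.61], [-1.34, 4.49], [0.05, 2.63], [-2.56, 2.56]. Speed limits (rad/s): [2.57, 2.57, 3.14, 3.14, 3.14, 3.14].

## Interface

Orientations are given as a rotation vector (axis times angle).
In Python, from cell import bot gives the robot as it stands. Calls block until the motion is done:
- bot.movep(position, orientation): joint-space move of the TCP to a pose.
- bot.line_to(position, v=0.15, ori=None): straight line of the TCP; ori=None keeps the orientation; v is the mean speed in m/s.
- bot.move_j(angles): joint-space move.
- bot.gripper_to(opening, squeeze=None): finger opening in m; squeeze is the grip in N (None keeps the last); returns when the fingers have stopped.
- bot.wait(seconds).
- bot.solve_ik(position, orientation): joint angles nearest the present ones, or None.
- bot.observe(): the state.
- bot.camera(name): name is "scene" or "side" or "wrist"; returns a dict with "img" (480x640x3 uint8, blue, green, red), "fx", "fy", "cx", "cy" (pixels), "k1" (the pictures are not rectified: a ray, as slopes to the right and down, at radius r is drawn at 1 + k1 r^2 times it, then the intrinsics apply), "origin" and "rotation" of the camera in the world. Camera axes: x right, y down, z forward; pixel columns grow to the right and rows downward; lengths in m; the calibration is good to about 2 mm. A picture is of the moment at which its call begins. There is no depth.
A pose or a line that the arm cannot do raises bot.PlanningError and nothing moves.
- bot.job_done(): hands the job in; it is judged then, once.
Trained networks look in a picture, given as the dict that the camera call returned (one of the last four; its "shot" number tells which), for a name from the list of things; names that differ only in an ending like _2 or _b are one class to them, and where a whole thing is asked for, a point or a joint stands for the part that bears it (a point fixed in the world has none). Each returns a list of dicts, best first, with "p" (0 to 1); they miss things now and then, are a little off and sometimes report something else, mostly with a low value. They report only what shows in the picture. A call takes as long as a camera call.
- bot.search_frame(picture, thing): "centre" ([x, y, z] in m, in world coordinates, good to about 4 mm: the middle of the surface that is visible of it).
- bot.trace(picture, thing): "region" (480x640 bool, what is visible of it).
- bot.tip_of(picture, thing): "centre" ([x, y, z] in m, in world coordinates, good to about 4 mm: a listed point, or the origin of a listed thing).
The state is a dict: "time": time; "qpos": joint angles; "dq": joint speeds; "joint_torque": joint torques, N m; "tcp_pos": TCP position; "eef_rot": TCP orientation; "ft_force": force on the tool from outside, world axes, zero at the start; "wrist_torque": the same for the moment, N m; "gripper_width": finger opening in m; "gripper_force": force on a finger pad.
Only numpy, scipy, OpenCV 4.12 (cv2) and the standard library are available. Lean on these libraries where they do the work, as an engineer would, in place of code of your own. Each camera call takes 0.05 s, during which the arm holds its last target. There are 200 camera calls.

## Working session

There is one attempt and no reset: what is moved stays moved. The work goes in short steps, each a Python script; the robot and the scene stay as the last script left them, time stands still between calls to the robot, and variables do not carry over. Pictures are saved under pics/ and viewed, at most 10 in all, crops included, and the job is handed in when it is done.

```bash
mkdir -p pics; ls; python3 - <<'E'
from cell import bot
import cv2,numpy as np
o=bot.observe();print(o['time'],o['tcp_pos'],o['eef_rot'],o['gripper_width'],bot.pinch_z)
ims=[]
for c in("scene","side"):
    p=bot.camera(c);cv2.imwrite(f"pics/{c}0.png",p["img"]);print(c,p["origin"])
    for t in("sleeve_a","flanged_bush","magazine"):
        print(t,[(round(d['p'],2),np.round(d['centre'],3).tolist()) for d in bot.tip_of(p,t)])
E
```

```text
pics
0.0 [ 0.17413496 -0.54782821  0.40389906] [-3.10279866e+00 -4.81255303e-01  3.79744315e-04] 0.08534477906231012 0.1547
scene [-0.03480394  0.78058227  0.85671362]
sleeve_a [(0.76, [0.458, -0.395, 0.022]), (0.47, [0.452, -0.17, 0.028])]
flanged_bush [(0.98, [0.434, 0.298, 0.027]), (0.6, [0.49, 0.0, -0.004])]
magazine [(0.77, [0.492, 0.003, -0.004])]
side [0.16119135 0.9601193  0.87318734]
sleeve_a [(0.8, [0.451, -0.171, 0.025]), (0.68, [0.458, -0.394, 0.025])]
flanged_bush [(0.15, [0.491, -0.002, 0.002])]
magazine [(0.63, [0.487, 0.001, 0.002])]
```

View pics/scene0.png

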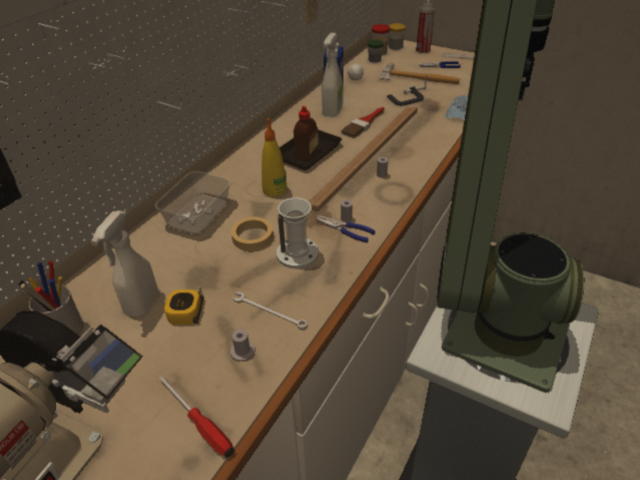

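View pics/side0.png

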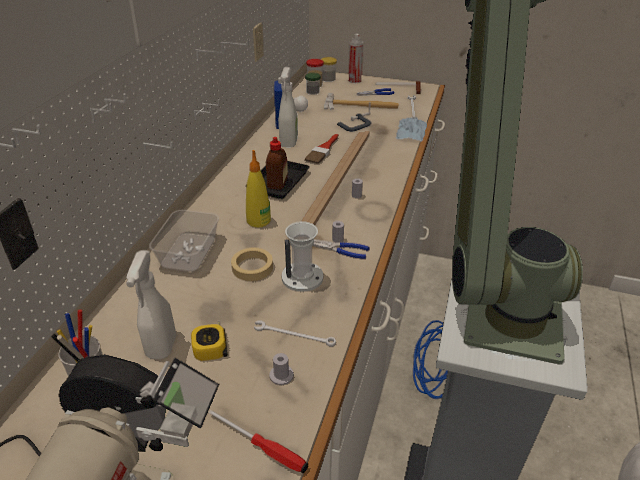

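Scene: sleeves stand at scene pixels (346,211), beside the pliers, and (382,168), beside the wooden stick. The magazine is at (297,235) and the flanged bush at (240,345). The network results agree with this. I'll take a near look with the wrist camera at each sleeve and the magazine.

```bash
cat > h.py <<'E'
from cell import bot
import cv2,numpy as np
def ori(yaw): return np.pi*np.array([np.cos(yaw/2),np.sin(yaw/2),0])
def world(p,uv,z):
    "pixels -> points on the plane at height z"
    K=np.array([[p["fx"],0,p["cx"]],[0,p["fy"],p["cy"]],[0,0,1]])
    uv=np.array(uv,float).reshape(-1,2)
    d=(uv-[p["cx"],p["cy"]])/[p["fx"],p["fy"]]; s=d.copy()
    for _ in range(20): s=d/(1+p["k1"]*(s**2).sum(1,keepdims=True))
    r=np.c_[s,np.ones(len(s))]@np.array(p["rotation"]).T
    o=np.array(p["origin"]); return o+r*((z-o[2])/r[:,2:])
def look(name,things):
    p=bot.camera("wrist");cv2.imwrite(f"pics/{name}.png",p["img"])
    print(name,bot.observe()["time"],"cam",np.round(p["origin"],3))
    for t in things:
        print(t,[(round(d['p'],2),np.round(d['centre'],3).tolist()) for d in bot.tip_of(p,t)])
    return p
E
python3 - <<'E'
from h import *
import pickle
for n,pos,y in(("wb",(.458,-.3945,.33),0),("wa",(.4515,-.1705,.33),np.pi/2),("wm",(.4895,.002,.42),np.pi/2)):
    if n!="wb":continue
    bot.movep(pos,ori(y)); print(bot.observe()["qpos"])
    p=look(n,["sleeve_a"])
    for d in bot.trace(p,"sleeve_a"):
        ys,xs=np.nonzero(d["region"]);print(d["p"],xs.min(),xs.max(),ys.min(),ys.max())
    pickle.dump(p,open("wb.pkl","wb"))
E
```

```text
[-7.31212609e-01  4.18900223e-01  1.60639995e+00 -5.89185715e-04
  1.11574866e+00  8.40281630e-01]
wb 1.7 cam [ 0.527 -0.395  0.3  ]
sleeve_a [(0.8, [0.453, -0.172, 0.027]), (0.79, [0.458, -0.392, 0.022])]
0.93 18 93 215 262
0.65 297 334 210 257
```

View pics/wb.png

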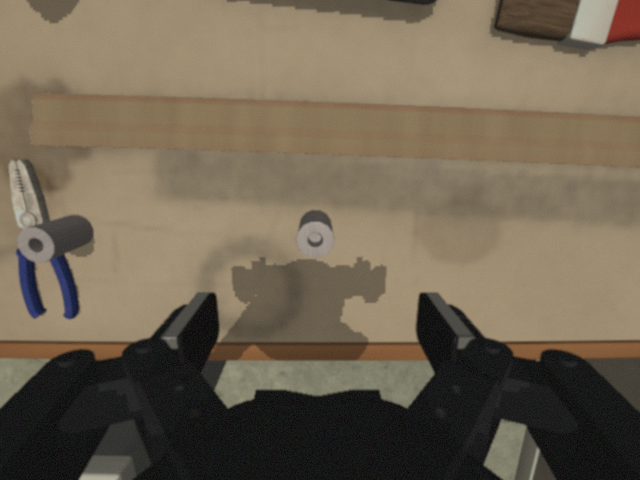

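The wrist picture shows the top face of sleeve_b at about (316,238) and the other sleeve's top at about (36,244). The pliers lie on the +y side of that second sleeve. The stick is clear of sleeve_b as long as the fingers close along y.

```bash
python3 - <<'E'
from h import *
import pickle
p=pickle.load(open("wb.pkl","rb"))
print(world(p,[[316,238],[36,244],[298,238],[334,238]],.05))
b=world(p,[[316,238]],.05)[0]
bot.movep((b[0],b[1],.26),ori(0))
zt=.038+bot.pinch_z
bot.line_to((b[0],b[1],zt),v=.12)
bot.gripper_to(.02,squeeze=50)
o=bot.observe();print(o["time"],o["gripper_width"],o["gripper_force"],o["tcp_pos"])
bot.line_to((b[0],b[1],.36),v=.2)
bot.movep((.4895-.08,.002,.42),ori(0))
o=bot.observe();print(o["time"],o["gripper_width"],o["gripper_force"],o["qpos"])
p=look("wm",["magazine","sleeve_a"]);pickle.dump(p,open("wm.pkl","wb"))
E
```

```text
Traceback (most recent call last):
  File "h.py", line 11, in world
    o=np.array(p["origin"]); return o+r*((z-o[2])/r[:,2:])
                                                  ~^^^^^^
IndexError: too many indices for array: array is 1-dimensional, but 2 were indexed
```

```bash
sed -i 's/np.array(p\["rotation"\]).T/cv2.Rodrigues(np.array(p["rotation"],float))[0].T/' h.py; python3 - <<'E'
from h import *
import pickle
p=pickle.load(open("wb.pkl","rb"))
print(p["rotation"]);w=world(p,[[316,238],[36,244],[298,238],[334,238]],.05);print(w)
b=w[0]; assert abs(b[0]-.458)<.01 and abs(b[1]+.3945)<.01
bot.movep((b[0],b[1],.26),ori(0))
zt=.038+bot.pinch_z
bot.line_to((b[0],b[1],zt),v=.12)
bot.gripper_to(.02,squeeze=50)
o=bot.observe();print(o["time"],o["gripper_width"],o["gripper_force"],o["tcp_pos"])
bot.line_to((b[0],b[1],.36),v=.2)
bot.movep((.4895-.08,.002,.42),ori(0))
o=bot.observe();print(o["time"],o["gripper_width"],o["gripper_force"],o["qpos"])
p=look("wm",["magazine","sleeve_a"]);pickle.dump(p,open("wm.pkl","wb"))
E
```

```text
[ 2.07469991 -2.07479367 -0.28734272]
[[ 0.4574621  -0.39431418  0.05      ]
 [ 0.45253443 -0.1721231   0.05      ]
 [ 0.45746162 -0.38033616  0.05      ]
 [ 0.45746275 -0.4082909   0.05      ]]
3.45 0.02854747678071951 49.63073194026947 [ 0.45756702 -0.39435827  0.19326904]
5.925 0.02858155252303117 49.47550892829895 [-2.43078496e-02  4.52394671e-02  1.87578503e+00 -4.27453280e-04
  1.22050382e+00  1.54736006e+00]
wm 5.975 cam [0.479 0.001 0.39 ]
magazine [(0.69, [0.495, 0.003, 0.001])]
sleeve_a [(0.84, [0.453, -0.171, 0.025]), (0.76, [0.409, 0.005, 0.248])]
```

View pics/wm.png

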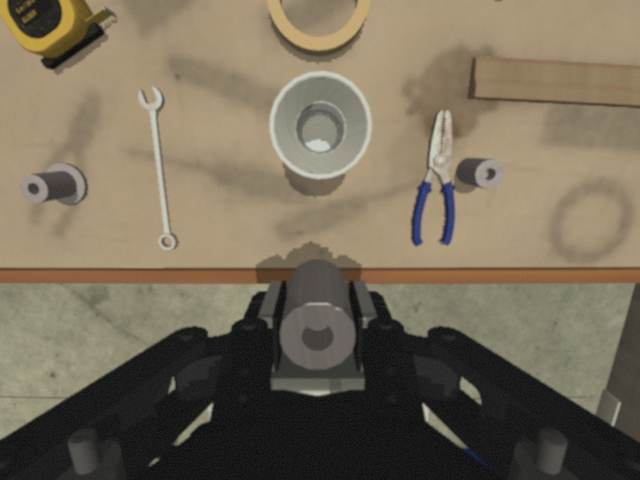

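The rim ellipse is centred near (321,124), spanning x 270–372 and y from 72. The bore's top circle is near (320,129). The sleeve is held straight.

```bash
python3 - <<'E'
from h import *
import pickle
p=pickle.load(open("wm.pkl","rb"))
print(world(p,[[270,124],[372,124],[321,72],[321,124],[321,176]],.138))
print(world(p,[[298,129],[344,129],[320,102],[320,153]],.116))
print(world(p,[[487,174]],.05),p["fx"],p["k1"])
cv2.imwrite("pics/crop.png",cv2.resize(p["img"][55:195,250:390],None,fx=4,fy=4,interpolation=cv2.INTER_CUBIC))
E
```

```text
[[ 0.49407282  0.03512804  0.138     ]
 [ 0.49404809 -0.03779288  0.138     ]
 [ 0.52814052 -0.00124983  0.138     ]
 [ 0.49402039 -0.00133357  0.138     ]
 [ 0.45730067 -0.00142678  0.138     ]]
[[ 0.49163288  0.01637691  0.116     ]
 [ 0.49162093 -0.01950205  0.116     ]
 [ 0.51134605 -0.00074898  0.116     ]
 [ 0.47343682 -0.00081476  0.116     ]]
[[ 0.45197378 -0.16941512  0.05      ]] 334.11105873677195 -0.021673433214777556
```

View pics/crop.png

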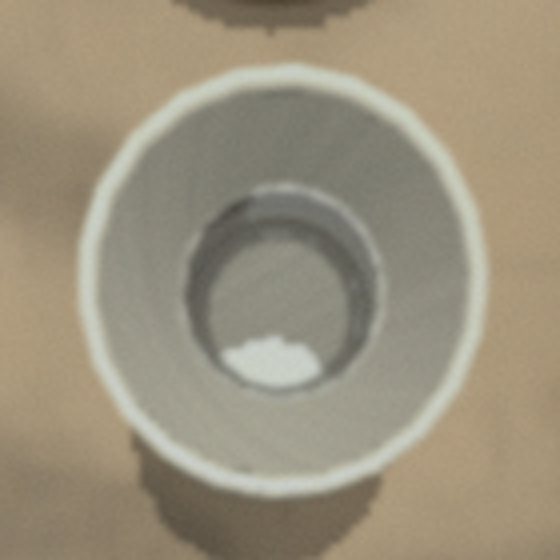

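```bash
python3 - <<'E'
from h import *
import pickle
p=pickle.load(open("wm.pkl","rb"))
e=world(p,[[279,334],[356,334],[318,297],[318,371]],.2273)
off=np.array([e[2:,0].mean(),e[:2,1].mean()])-[.4095,.002]
print(e,off)
m=np.array([.492,-.001]); t=m-np.clip(off,-.002,.002)
bot.movep((*t,.38),ori(0))
bot.line_to((*t,.313),v=.15)
o=bot.observe();print(o["time"],o["tcp_pos"],o["ft_force"])
p=bot.camera("side");cv2.imwrite("pics/s1.png",p["img"][170:330,220:400].repeat(3,0).repeat(3,1))
E
```

```text
[[ 0.37945637  0.02235035  0.2273    ]
 [ 0.37946148 -0.01996326  0.2273    ]
 [ 0.40170507  0.00092223  0.2273    ]
 [ 0.35557986  0.00090991  0.2273    ]] [-0.03085754 -0.00080645]
7.1333 [ 4.94024795e-01 -2.53161993e-04  3.14082779e-01] [ 0.04871923  0.09284602 -1.71062647]
```

View pics/s1.png

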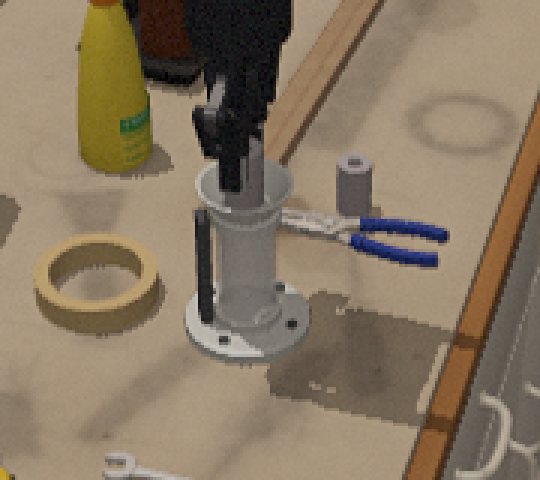

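The gripper is in the mouth. The face I measured was actually the sleeve's top, so the true offset is about 0. I'll recentre on the magazine and release.

```bash
python3 - <<'E'
from h import *
t=(.4917,-.001)
bot.line_to((*t,.312),v=.1)
o=bot.observe();print(o["time"],o["tcp_pos"],o["ft_force"])
bot.gripper_to(.06); bot.wait(.3)
bot.line_to((*t,.37),v=.2)
a=(.4522,-.1708)
bot.movep((*a,.33),ori(np.pi/2)); print(bot.observe()["qpos"])
p=look("wa",["sleeve_a"])
s=bot.camera("side");cv2.imwrite("pics/s2.png",np.hstack([s["img"][170:330,200:360].repeat(2,0).repeat(2,1),p["img"][80:400,100:540]]))
print([(d["p"],np.argwhere(d["region"]).min(0),np.argwhere(d["region"]).max(0)) for d in bot.trace(p,"sleeve_a")])
import pickle;pickle.dump(p,open("wa.pkl","wb"))
print([(round(d['p'],2),np.round(d['centre'],3).tolist()) for d in bot.tip_of(s,"sleeve_a")],bot.observe()["time"])
E
```

```text
7.4333 [ 0.49160707 -0.00103657  0.31267968] [-0.23214812  0.376997   -2.36029454]
[-3.84557450e-01  2.41592963e-01  1.88180945e+00  1.13250543e-04
  1.01889556e+00 -3.84478930e-01]
wa 10.3167 cam [ 0.453 -0.102  0.299]
sleeve_a [(0.94, [0.454, -0.172, 0.025])]
[(0.65, array([210, 299]), array([258, 336]))]
[(0.54, [0.45, -0.172, 0.022])] 10.5167
```

View pics/s2.png

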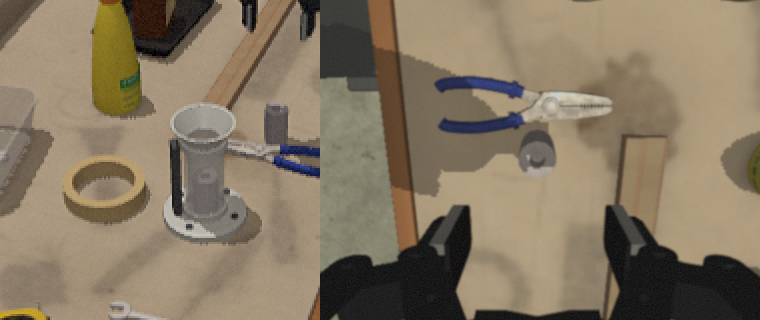

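The first sleeve is down at the bottom of the tube, visible at about (205,190) in the left crop. The second sleeve's top is at about (317.5,239.5) in the wrist picture, and the fingers are clear of the pliers and stick.

```bash
python3 - <<'E'
from h import *
import pickle
p=pickle.load(open("wa.pkl","rb"))
a=world(p,[[317.5,239.5]],.05)[0][:2];print(a); assert np.hypot(*(a-[.4525,-.171]))<.006
bot.gripper_to(.085)
bot.line_to((*a,.26),v=.2); bot.line_to((*a,.038+bot.pinch_z),v=.12)
bot.gripper_to(.02,squeeze=50)
o=bot.observe();print(o["time"],o["gripper_width"],o["gripper_force"],o["tcp_pos"])
bot.line_to((*a,.38),v=.2)
t=(.4917,-.001)
bot.movep((*t,.38),ori(np.pi/2))
bot.line_to((*t,.312),v=.12)
o=bot.observe();print(o["time"],o["tcp_pos"],o["ft_force"],o["gripper_width"])
bot.gripper_to(.06); bot.wait(.3)
bot.line_to((*t,.38),v=.2)
bot.movep((.40,-.2,.40),ori(np.pi/2)); bot.wait(.5)
s=bot.camera("side");cv2.imwrite("pics/s3.png",s["img"][170:330,200:360].repeat(3,0).repeat(3,1))
print([(round(d['p'],2),np.round(d['centre'],3).tolist()) for d in bot.tip_of(s,"sleeve_a")],bot.observe()["time"])
E
```

```text
[ 0.45268184 -0.17184588]
12.65 0.0284343502018687 49.13013517856598 [ 0.4527569  -0.17189742  0.19321244]
15.1833 [ 0.49202105 -0.00158897  0.31247875] [ 0.03494812 -0.09439373 -1.48633336] 0.02863156207516383
[] 17.8667
```

View pics/s3.png

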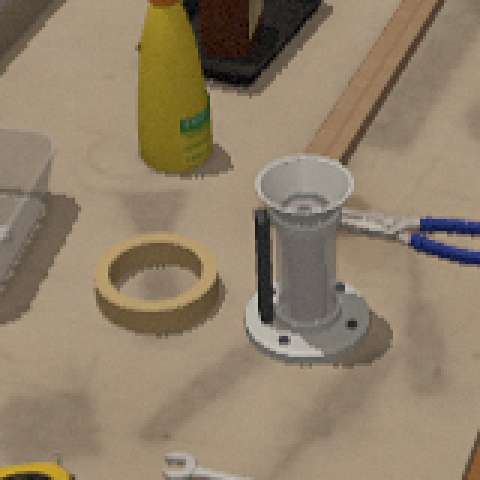

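The tube is filled by both sleeves: the upper one's top shows just inside the throat at about (303,205), and the arm is clear of everything.

```bash
python3 -c "
from cell import bot
print(bot.job_done())"
```

```text
the job is handed in; nothing more can be done
None
```

Both plain sleeves are stacked in the magazine tube, the flanged bush was never touched, and I handed the job in at about 18 s of the 51 s allowed; the hand-in call returned no verdict.

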